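Answer a stall customer by pointing

TASK

A customer at the offerings stall asks what to buy for the camera blessing and where to pay: answer by pointing with the fingertips from above. Hold the fingertips still two to four centimetres above the top of the coconut in the basket for two seconds, then likewise above the mouth of the smallest brass pot, then above the middle of the steel coin dish, and finish while still pointing at the dish. Touch, move and lift nothing, and pass high over everything else so that no wrong thing is pointed at.

Things in the scene. Friction and masses are not known exactly. Their poses are not given: they have to be found in the camera images.
- coconut_in_basket: brown husked coconut, egg-shaped, 96 mm thick and 110 mm tall, blunt tip up, standing in the middle of the pinkish round basket. Origin: centre of its underside, z up, so its top is at +110 mm z (about 116 mm above the table)
- coconut_on_board: identical coconut, not in a basket but on the small square board; not asked for. Origin: centre of its underside, z up, top at +110 mm (about 130 mm above the table)
- basket: round open pinkish plastic basket, fixed, 170 mm across the rim, 60 mm high; floor 6 mm thick. Origin: centre of its underside, on the table
- board: square wooden board, fixed, 120 x 120 x 20 mm. Origin: centre of its underside, on the table
- pot_small: smallest of three open round-bellied brass pots of one shape that stand on the chest in any order, centres about 120 mm apart: 54 mm across the belly, 48 mm across the rim, 52 mm tall. Origin: centre of its underside, z up; the rim is at +52 mm (about 112 mm above the table)
- pot_middle: middle brass pot: 73 mm across the belly, 65 mm across the rim, 70 mm tall. Origin: centre of its underside; not asked for
- pot_large: largest brass pot: 92 mm across the belly, 82 mm across the rim, 88 mm tall (about 148 mm above the table). Origin: centre of its underside; not asked for
- chest: low dark wooden chest, fixed, 110 mm (its x) by 380 mm (its y), 60 mm high, with the three pots in a row along its y. Origin: centre of its underside, on the table
- dish: shallow round steel dish with a few coins in it, 120 mm across the rim, 22 mm high, on the table. Origin: centre of its underside, z up; the rim is at +22 mm
- camera: bystander: black camera with a thick lens, about 140 (its x, lens to -x) by 135 by 105 mm high, on the block. Origin: under its middle, at its underside
- block: worn wooden block, fixed, 180 x 180 x 60 mm, under the camera. Origin: centre of its underside, on the table
- bell: bystander: brass hand bell standing mouth down, 64 mm across, 106 mm tall. Origin: centre of its underside
- carton: bystander: flat carton lying on the table, 160 (its x) x 50 x 35 mm high. Origin: centre of its underside

How it is judged:
On the way, in this order (a step that is already met when the one before it is completed fails the run):
1. the fingertips dwell just above the top of the coconut in the basket (at most 66 mm above, within 30 mm sideways) for 1.5 s (horizontal distance between the grasp point and coconut_in_basket below 0.03 m and z of the grasp point in the frame of coconut_in_basket between 0.13 and 0.195 m), for 1.5 s.
2. then they dwell just above the mouth of the smallest brass pot (same height, within 24 mm sideways) for 1.5 s (horizontal distance between the grasp point and pot_small below 0.024 m and z of the grasp point in the frame of pot_small between 0.072 and 0.137 m), for 1.5 s.
3. then they dwell just above the middle of the coin dish (same height, within 40 mm sideways) for 1.5 s (horizontal distance between the grasp point and dish below 0.04 m and z of the grasp point in the frame of dish between 0.042 and 0.107 m), for 1.5 s.
At the end, for the whole second after the job is handed in: The grasp point (19 mm behind the fingertips) is still within 40 mm horizontally of the coin dish's centre and 20 to 85 mm above its rim (fingertips about 1 to 66 mm above it), and every loose thing is within 8 mm of where it began (all of step 3 and distance of each of coconut_in_basket, coconut_on_board, pot_small, pot_middle, pot_large, dish, camera, bell, carton from where it was at the start of the episode below 0.008 m); the robot touches nothing.
It fails at once if the fingers touch any of the things (contact force between the fingers and coconut_in_basket above 0.3 N or contact force between the fingers and coconut_on_board above 0.3 N or contact force between the fingers and pot_small above 0.3 N or contact force between the fingers and pot_middle above 0.3 N or contact force between the fingers and pot_large above 0.3 N or contact force between the fingers and dish above 0.3 N or contact force between the fingers and camera above 0.3 N or contact force between the fingers and bell above 0.3 N or contact force between the fingers and carton above 0.3 N or contact force between the fingers and basket above 0.3 N or contact force between the fingers and board above 0.3 N or contact force between the fingers and chest above 0.3 N or contact force between the fingers and block above 0.3 N).
It fails at once if the arm touches any of the things (contact force between the arm and coconut_in_basket above 0.3 N or contact force between the arm and coconut_on_board above 0.3 N or contact force between the arm and pot_small above 0.3 N or contact force between the arm and pot_middle above 0.3 N or contact force between the arm and pot_large above 0.3 N or contact force between the arm and dish above 0.3 N or contact force between the arm and camera above 0.3 N or contact force between the arm and bell above 0.3 N or contact force between the arm and carton above 0.3 N or contact force between the arm and basket above 0.3 N or contact force between the arm and board above 0.3 N or contact force between the arm and chest above 0.3 N or contact force between the arm and block above 0.3 N).
It fails at once if a thing is moved or lifted (distance of any of coconut_in_basket, coconut_on_board, pot_small, pot_middle, pot_large, dish, camera, bell, carton from where it was at the start of the episode above 0.01 m).
It fails at once if a wrong thing is pointed at: fingertips within 30 mm of its middle horizontally and less than about 50 mm above it ((horizontal distance between the grasp point and coconut_on_board below 0.03 m and z of the grasp point in the frame of coconut_on_board below 0.18 m) or (horizontal distance between the grasp point and pot_middle below 0.03 m and z of the grasp point in the frame of pot_middle below 0.14 m) or (horizontal distance between the grasp point and pot_large below 0.03 m and z of the grasp point in the frame of pot_large below 0.158 m) or (horizontal distance between the grasp point and camera below 0.03 m and z of the grasp point in the frame of camera below 0.175 m) or (horizontal distance between the grasp point and bell below 0.03 m and z of the grasp point in the frame of bell below 0.176 m) or (horizontal distance between the grasp point and carton below 0.03 m and z of the grasp point in the frame of carton below 0.105 m)).
It also fails if it takes over 54 s, if anything falls off the work surface, if the arm or the gripper's body presses on something with over 40 N, if the wrist force passes 120 N, or if a joint passes its speed limit or range.

ROBOT

A 6-joint arm with a two-finger parallel gripper is mounted at the origin on the work surface. World frame = base frame: x ahead of the robot, y to its left, z up, the work surface at z = 0. Lengths are in m, angles in rad, forces in N, time in s.
With the tool pointing down it reaches from about 0.425 to 0.95 m from the base axis. Payload 3.5 kg.
Tool frame: the origin (TCP) lies at the very end of the fingers, on their centre line; the grasp point (between the pads) lies robot.grip_point_offset behind it (robot.grip_point_offset is the distance from the TCP to the grasp point, in m); z points along the fingers, y is the line along which they close (so a half turn about z gives the same grasp; the last joint's range is limited). The gripper opens to 85 mm and grips with 20 to 120 N. Pads are 22 mm wide; open, the fingers measure 114 mm over their backs; the gripper's body (76 mm by 85 mm) begins 54 mm behind the grasp point. The pads swing forward as they close: fully open they stand 13 mm farther back than shut.
Start: joints at [-1.331, 0.286, 1.577, -0, 1.279, -0.15], TCP at [0.257, -0.624, 0.231] pointing down, gripper open.
Joint ranges: [-2.77, 2.77], [-0.9, 2.22], [0.21, 2.48], [-1.53, 4.67], [0.24, 2.81], [-2.84, 2.84]. Speed limits (rad/s): [2.79, 2.79, 3.14, 3.14, 3.14, 3.14].

INTERFACE

Orientations are given as a 3x3 rotation matrix whose columns are the frame's x, y, z axes.
In Python, from bench import robot, viewer gives the robot as it stands.
- The arm moves only by the tool servo_tool, never from a script. Its argument "rows" is a list of rows, each a list of 7 numbers: the shift along the tool's x, y, z in cm, then the turn, a rotation vector about the tool's x, y, z in rad, then the opening, from 0 (shut) to 1 (fully open). In form: [[x, y, z, ax, ay, az, gripper], ...]. A call has 1 to 8 rows; each row is the pose to reach, as a shift and turn from the pose commanded when the call began, along the tool's axes at that moment; what a row does not reach only later rows make up. A row lasts 1/8 s, in which the tool goes at most 62.5 mm and 10.7 degrees, less where a joint would pass 70% of its speed; a pose out of reach is approached as far as the arm can. A call with a gripper value outside its range is refused whole. The fingers move at their own pace and stop on an object; the grip force is fixed at half the most. Time passes only in rows, so rows that repeat a pose let the fingers close. It gives the time, the measured TCP pose, the force, the opening and the grip force at its end, in the units of the state.
- robot.get_obs(): the state, without advancing time (a new reading comes with each control period).
- viewer.get_image(name): name is "scene" or "top" or "wrist"; returns (picture, depth): 384x512x3 uint8, blue, green, red; 384x512 float32, m along the optical axis (not along the pixel's ray), 0 where there is no reading.
- viewer.get_calibration(name): a dict with "fovy" (degrees; the focal length in pixels is half the picture's height over the tangent of half this angle, whatever the lens; pixels are square), "cx", "cy" (the principal point, pixels), "T" (4x4, takes a point from camera to world coordinates). Camera axes: x right, y down, z forward; pixel columns grow to the right and rows downward; lengths in m; the calibration is good to about 2 mm. A picture is of the moment at which its call begins: read the wrist's pose just before it. get_calibration takes no time and is no camera call; for the wrist camera it gives the pose at the moment of the call.
- robot.job_done(): hands the job in; it is judged then, once.
The state is a dict: "time": time; "q": joint angles; "joint_vel": joint speeds; "joint_torque": joint torques, N m; "tcp_pos": TCP position; "orientation": TCP orientation; "contact_force": force on the tool from outside, world axes, zero at the start; "ft_torque": the same for the moment, N m; "grip_width": finger opening in m; "grip_force": force on a finger pad.
Only numpy, scipy, OpenCV 4.12 (cv2) and the standard library are available. Lean on these libraries where they do the work, as an engineer would, in place of code of your own. Each camera call takes 0.05 s, during which the arm holds its last target. There are 200 camera calls.

## Working session

There is one attempt and no reset: what is moved stays moved. The work goes in short steps, Python scripts to look and compute and a tool call to move; the robot and the scene stay as the last step left them, time stands still between calls to the robot, and variables do not carry over. Pictures are saved under pics/ and viewed, at most 10 in all, crops included, and the job is handed in when it is done.

Besides the shell and the picture viewer there is one more tool, called after "Call:" as name([rows], argument=value, ...), one row to a line, values as JSON. servo_tool: Moves the arm, as the interface text tells. Its arguments: {"type":"object","properties":{"rows":{"type":"array"}},"required":["rows"]}

```bash
mkdir -p pics; cat > h.py <<'E'
import numpy as np,cv2
from bench import robot,viewer
def grab(n):
    c=viewer.get_calibration(n); im,d=viewer.get_image(n); return im,d,c
def cloud(d,c):
    h,w=d.shape; f=h/2/np.tan(np.radians(c["fovy"])/2)
    v,u=np.mgrid[:h,:w]; P=np.stack([(u-c["cx"])/f*d,(v-c["cy"])/f*d,d],-1)
    T=np.array(c["T"]); return P@T[:3,:3].T+T[:3,3]
E
python3 - <<'E'
from h import *
o=robot.get_obs();print(o["time"],o["tcp_pos"],o["orientation"],robot.grip_point_offset)
for n in("top","scene"):
    im,d,c=grab(n);cv2.imwrite(f"pics/{n}.png",im);np.savez(n,im=im,d=d,P=cloud(d,c));print(n,np.array(c["T"]).round(2).tolist(),c["fovy"],(d==0).mean())
E
```

```text
0.0 [ 0.25636832 -0.62371709  0.22995   ] [[ 9.24974097e-01  3.80029730e-01 -5.68427868e-04]
 [ 3.80030008e-01 -9.24971387e-01  2.26395621e-03]
 [ 3.34591155e-04 -2.31012050e-03 -9.99997276e-01]] 0.0187
top [[0.01, -0.99, 0.1, 0.39], [-1.0, -0.01, 0.01, 0.03], [-0.01, -0.1, -0.99, 1.48], [0.0, 0.0, 0.0, 1.0]] 42.615079130985684 0.003997802734375
scene [[-0.88, 0.36, -0.3, 0.96], [0.47, 0.68, -0.57, 0.78], [0.0, -0.64, -0.77, 1.09], [0.0, 0.0, 0.0, 1.0]] 50.171222893425316 0.004069010416666667
```

View pics/top.png

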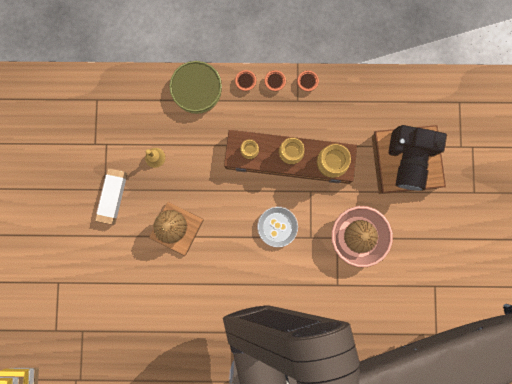

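View pics/scene.png

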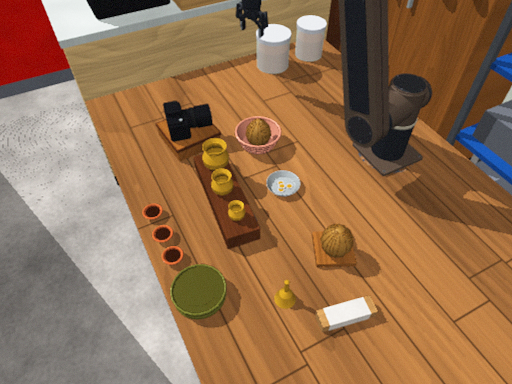

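The top view shows the basket coconut at about (361,236), the small pot at (250,149), the dish at (277,228), and the board coconut at (170,225). The scene view agrees: the small pot is at the left end of the chest as seen from above.

```bash
python3 - <<'E'
from h import *
D=np.load("top.npz");im,P=D["im"],D["P"]
c=viewer.get_calibration("top");T=np.array(c["T"]);f=192/np.tan(np.radians(c["fovy"])/2)
hsv=cv2.cvtColor(im,cv2.COLOR_BGR2HSV)
def ray(u,v,z):
    r=T[:3,:3]@[(u-c["cx"])/f,(v-c["cy"])/f,1]; return T[:3,3]+r*(z-T[2,3])/r[2]
Z=P[...,2]
def box(n,u,v,r,lo,hi):
    m=np.zeros(Z.shape,bool);m[v-r:v+r,u-r:u+r]=1;m&=(Z>lo)&(Z<hi)
    q=P[m];mn,mx=np.percentile(q,2,0),np.percentile(q,98,0)
    vv,uu=np.nonzero(m);(cu,cv),R=cv2.minEnclosingCircle(np.c_[uu,vv].astype(np.float32))
    print(n,m.sum(),"mid",((mn+mx)/2).round(3),"size",(mx-mn).round(3),"zmax",q[:,2].max().round(3),"ray",ray(cu,cv,q[:,2].mean()).round(3),"R",round(R,1))
box("coco",361,236,20,.08,.14);box("basketrim",361,236,34,.045,.07)
box("small",250,149,14,.085,.13);box("mid",291,150,16,.1,.15);box("large",334,160,20,.12,.17)
box("dish",277,228,24,.012,.03);box("boardcoco",170,225,20,.1,.15);box("camera",415,155,40,.08,.25);box("bell",154,156,12,.04,.13);box("carton",111,196,30,.02,.05)
# colour check
S=hsv[...,1];H=hsv[...,0]
for n,m,u,v,r,z in(("dish",S<60,277,228,24,.022),("pink",(((H>165)|(H<6))&(S>40)&(S<140)),361,236,34,.06),("brass",(H>20)&(H<32)&(S>130),250,149,12,.112)):
    k=np.zeros(Z.shape,np.uint8);k[v-r:v+r,u-r:u+r]=255;k[~m]=0
    q=max(cv2.findContours(k,0,2)[0],key=cv2.contourArea);(a,b),R=cv2.minEnclosingCircle(q);p=ray(a,b,z);print(n,a,b,p.round(3),"diam",round(2*R/f*(T[2,3]-z),3))
D2=np.load("scene.npz")["P"].reshape(-1,3)
for n,x,y,r,lo,hi in(("coco",.43,-.21,0.06,.085,.14),):pass
np.save("scenecloud",D2)
E
```

```text
coco 699 mid [ 0.412 -0.267  0.099] size [0.076 0.075 0.036] zmax 0.121 ray [ 0.413 -0.264  0.099] R 15.5
basketrim 934 mid [ 0.414 -0.27   0.057] size [0.165 0.166 0.024] zmax 0.07 ray [ 0.412 -0.27   0.06 ] R 31.0
small 184 mid [0.656 0.054 0.102] size [0.046 0.049 0.032] zmax 0.12 ray [0.656 0.055 0.104] R 9.4
mid 281 mid [ 0.652 -0.065  0.118] size [0.061 0.061 0.035] zmax 0.138 ray [ 0.65  -0.065  0.123] R 12.8
large 379 mid [ 0.623 -0.183  0.138] size [0.075 0.075 0.03 ] zmax 0.158 ray [ 0.623 -0.183  0.144] R 15.0
dish 434 mid [ 0.439 -0.031  0.02 ] size [0.112 0.113 0.015] zmax 0.03 ray [ 0.44  -0.03   0.019] R 20.1
boardcoco 597 mid [0.436 0.278 0.116] size [0.068 0.069 0.03 ] zmax 0.135 ray [0.435 0.275 0.116] R 15.1
camera 2431 mid [ 0.63  -0.415  0.129] size [0.162 0.128 0.079] zmax 0.173 ray [ 0.633 -0.411  0.138] R 36.0
bell 98 mid [0.646 0.342 0.074] size [0.027 0.027 0.066] zmax 0.108 ray [0.644 0.342 0.062] R 7.1
carton 1004 mid [0.525 0.465 0.033] size [0.149 0.067 0.02 ] zmax 0.046 ray [0.525 0.465 0.036] R 28.1
dish 277.2957458496094 226.43124389648438 [ 0.44  -0.029  0.022] diam 0.121
pink 383.5 230.5 [ 0.43  -0.333  0.06 ] diam 0.004
brass 243.0 149.5 [0.653 0.072 0.112] diam 0.006
```

Measured sizes and heights match the given ones: coconut (0.413,-0.268), pot (0.656,0.054), dish (0.440,-0.030). I'll go high over the coconut, closing the fingers on the way.

Call:
servo_tool([
  [3.5,-3.4,-1,0,0,0,0],
  [7,-6.8,-2,0,0,0,0],
  [10.5,-10.1,-3,0,0,0,0],
  [14,-13.5,-3,0,0,0,0],
  [17.5,-16.9,-3,0,0,0,0],
  [21,-20.2,-3,0,0,0,0],
  [24.5,-23.6,-3,0,0,0,0],
  [28,-27,-3,0,0,0,0],
])

```text
time: 1.1
tcp_pos: [0.4131, -0.2665, 0.2609]
orientation: [[0.925, 0.38, -0.0], [0.38, -0.925, 0.0], [-0.0, -0.001, -1.0]]
contact_force: [0.9, 0.8, -0.1]
grip_width: -0.0004
grip_force: 0.0
```

```bash
python3 - <<'E'
from h import *
o=robot.get_obs();print(o["time"],o["tcp_pos"],o["orientation"].round(3) if hasattr(o["orientation"],"round") else o["orientation"],o["q"],o["grip_width"])
im,d,c=grab("wrist");cv2.imwrite("pics/w1.png",im)
P=cloud(d,c);m=(P[...,2]>.08)&(P[...,2]<.13)&(np.hypot(P[...,0]-.413,P[...,1]+.268)<.07)
q=P[m];mn,mx=np.percentile(q,2,0),np.percentile(q,98,0);print(m.sum(),(mn+mx)/2,mx-mn,q[:,2].max(),q[q[:,2]>.11].mean(0))
E
```

```text
1.1 [ 0.41309969 -0.26649724  0.26086704] [[ 0.925  0.38  -0.   ]
 [ 0.38  -0.925  0.   ]
 [-0.    -0.001 -1.   ]] [-7.79711095e-01 -1.50388805e-01  1.98309562e+00  1.20479700e-04
  1.30945316e+00  4.01537243e-01] -0.0003931623376153927
3679 [ 0.4144056  -0.26717129  0.09766038] [0.07319172 0.07352823 0.03381917] 0.11707990467918755 [ 0.41368113 -0.26731976  0.1127657 ]
```

View pics/w1.png

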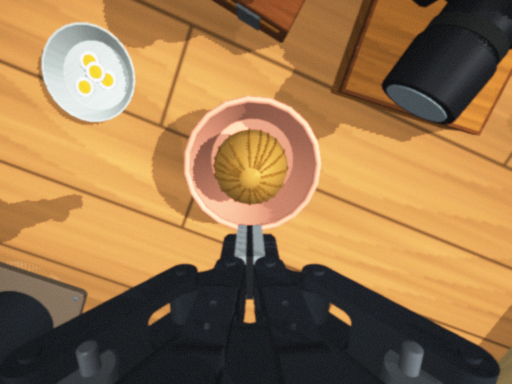

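The wrist view shows the coconut in the basket near (250,165) with closed fingertips above it. Depth puts it at (0.414,-0.267) with its top at 0.117, so it is confirmed. Descend 11 cm and hold for 2+ s.

Call:
servo_tool([
  [0,0,2,0,0,0,0],
  [0,0,5,0,0,0,0],
  [0,0,8,0,0,0,0],
  [0,0,10,0,0,0,0],
  [0,0,11,0,0,0,0],
  [0,0,11,0,0,0,0],
  [0,0,11,0,0,0,0],
  [0,0,11,0,0,0,0],
])

```text
time: 2.15
tcp_pos: [0.4134, -0.2687, 0.1524]
orientation: [[0.925, 0.38, 0.001], [0.38, -0.925, -0.001], [0.001, 0.002, -1.0]]
contact_force: [-0.5, -0.3, 0.1]
grip_width: 0.0002
grip_force: 0.0
```

Call:
servo_tool([
  [0,0,0,0,0,0,0],
  [0,0,0,0,0,0,0],
  [0,0,0,0,0,0,0],
  [0,0,0,0,0,0,0],
  [0,0,0,0,0,0,0],
  [0,0,0,0,0,0,0],
  [0,0,0,0,0,0,0],
  [0,0,0,0,0,0,0],
])

```text
time: 3.15
tcp_pos: [0.4129, -0.2682, 0.1513]
orientation: [[0.925, 0.38, 0.0], [0.38, -0.925, 0.0], [0.0, -0.0, -1.0]]
contact_force: [-0.2, -0.3, -0.1]
grip_width: -0.0
grip_force: 0.0
```

Call:
servo_tool([
  [0,0,0,0,0,0,0],
  [0,0,0,0,0,0,0],
  [0,0,0,0,0,0,0],
  [0,0,0,0,0,0,0],
  [0,0,0,0,0,0,0],
  [0,0,0,0,0,0,0],
  [0,0,0,0,0,0,0],
  [0,0,0,0,0,0,0],
])

```text
time: 4.15
tcp_pos: [0.4129, -0.2682, 0.1513]
orientation: [[0.925, 0.38, 0.0], [0.38, -0.925, -0.0], [0.0, 0.0, -1.0]]
contact_force: [0.0, 0.1, 0.5]
grip_width: 0.0001
grip_force: 0.0
```

Call:
servo_tool([
  [0,0,-2,0,0,0,0],
  [0,0,-5,0,0,0,0],
  [0,0,-8,0,0,0,0],
  [0,0,-11,0,0,0,0],
  [0,0,-12,0,0,0,0],
  [0,0,-12,0,0,0,0],
])

```text
time: 4.9
tcp_pos: [0.413, -0.2683, 0.2714]
orientation: [[0.925, 0.38, 0.001], [0.38, -0.925, -0.001], [0.0, 0.001, -1.0]]
contact_force: [-0.7, -0.3, 0.4]
grip_width: -0.0002
grip_force: 0.0
```

Call:
servo_tool([
  [4,-2.4,0,0,0,0,0],
  [9,-5.4,0,0,0,0,0],
  [14,-8.4,0,0,0,0,0],
  [19,-11.3,0,0,0,0,0],
  [24,-14.3,0,0,0,0,0],
  [29,-17.3,0,0,0,0,0],
  [33,-19.6,0,0,0,0,0],
  [34.7,-20.6,0,0,0,0,0],
])

```text
time: 5.9
tcp_pos: [0.6556, 0.0562, 0.2684]
orientation: [[0.924, 0.382, -0.004], [0.382, -0.924, 0.0], [-0.004, -0.002, -1.0]]
contact_force: [-0.1, -0.0, 0.4]
grip_width: -0.0002
grip_force: 0.0
```

Call:
servo_tool([
  [0,0,0,0,0,0,0],
  [0,0,0,0,0,0,0],
])

```text
time: 6.15
tcp_pos: [0.6549, 0.053, 0.2707]
orientation: [[0.925, 0.379, -0.002], [0.379, -0.925, -0.0], [-0.002, -0.0, -1.0]]
contact_force: [0.1, -0.8, 0.5]
grip_width: 0.0002
grip_force: 0.0
```

```bash
python3 - <<'E'
from h import *
im,d,c=grab("wrist");cv2.imwrite("pics/w2.png",im)
P=cloud(d,c);m=(P[...,2]>.103)&(P[...,2]<.12)&(np.hypot(P[...,0]-.656,P[...,1]-.054)<.045)
q=P[m];mn,mx=np.percentile(q,2,0),np.percentile(q,98,0);print(m.sum(),(mn+mx)/2,mx-mn)
o=robot.get_obs();print(o["q"])
E
```

```text
802 [0.65899142 0.05476855 0.10893412] [0.04302196 0.04336428 0.00853116]
[-7.35623191e-02  2.21147660e-01  1.58250920e+00 -4.94197492e-04
  1.33876658e+00  1.10917023e+00]
```

View pics/w2.png

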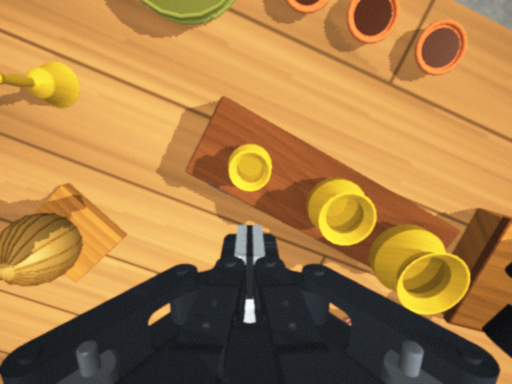

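The wrist view shows the small pot near (250,167) and larger pots to its right. The pot centre is at about (0.657,0.054), within 3 mm of the fingertips. Descend.

Call:
servo_tool([
  [0.2,0,2,0,0,0,0],
  [0.2,0,5,0,0,0,0],
  [0.2,0,8,0,0,0,0],
  [0.2,0,11,0,0,0,0],
  [0.2,0,12,0,0,0,0],
  [0.2,0,12.5,0,0,0,0],
  [0.2,0,12.5,0,0,0,0],
  [0.2,0,12.5,0,0,0,0],
])

```text
time: 7.2
tcp_pos: [0.6583, 0.0549, 0.1479]
orientation: [[0.925, 0.38, 0.003], [0.38, -0.925, -0.0], [0.002, 0.001, -1.0]]
contact_force: [-0.5, -1.0, 0.4]
grip_width: 0.0001
grip_force: 0.0
```

Call:
servo_tool([
  [0,0,0,0,0,0,0],
  [0,0,0,0,0,0,0],
  [0,0,0,0,0,0,0],
  [0,0,0,0,0,0,0],
  [0,0,0,0,0,0,0],
  [0,0,0,0,0,0,0],
  [0,0,0,0,0,0,0],
  [0,0,0,0,0,0,0],
])

```text
time: 8.2
tcp_pos: [0.6575, 0.055, 0.1463]
orientation: [[0.925, 0.38, 0.0], [0.38, -0.925, 0.0], [0.0, -0.0, -1.0]]
contact_force: [-0.0, 0.1, -0.0]
grip_width: -0.0001
grip_force: 0.0
```

Call:
servo_tool([
  [0,0,0,0,0,0,0],
  [0,0,0,0,0,0,0],
  [0,0,0,0,0,0,0],
  [0,0,0,0,0,0,0],
  [0,0,0,0,0,0,0],
  [0,0,0,0,0,0,0],
  [0,0,0,0,0,0,0],
  [0,0,0,0,0,0,0],
])

```text
time: 9.2
tcp_pos: [0.6575, 0.055, 0.1463]
orientation: [[0.925, 0.38, 0.0], [0.38, -0.925, 0.0], [0.0, -0.0, -1.0]]
contact_force: [-0.1, -0.2, -1.0]
grip_width: -0.0002
grip_force: 0.0
```

Call:
servo_tool([
  [0,0,-2,0,0,0,0],
  [0,0,-5,0,0,0,0],
  [0,0,-8,0,0,0,0],
  [0,0,-11,0,0,0,0],
  [0,0,-12,0,0,0,0],
  [0,0,-12,0,0,0,0],
])

```text
time: 9.95
tcp_pos: [0.6578, 0.055, 0.2676]
orientation: [[0.925, 0.38, 0.002], [0.38, -0.925, -0.0], [0.002, 0.001, -1.0]]
contact_force: [0.4, 0.0, -0.2]
grip_width: 0.0001
grip_force: 0.0
```

Call:
servo_tool([
  [-3,0,0,0,0,0,0],
  [-7,0,0,0,0,0,0],
  [-11,-0.1,0,0,0,0,0],
  [-15,-0.2,0,0,0,0,0],
  [-19,-0.3,0,0,0,0,0],
  [-22,-0.3,0,0,0,0,0],
  [-23,-0.3,0,0,0,0,0],
  [-23,-0.3,0,0,0,0,0],
])

```text
time: 10.95
tcp_pos: [0.4434, -0.0297, 0.2657]
orientation: [[0.925, 0.379, -0.001], [0.379, -0.925, 0.0], [-0.0, -0.001, -1.0]]
contact_force: [-0.0, 0.3, 0.3]
grip_width: -0.0
grip_force: 0.0
```

```bash
python3 - <<'E'
from h import *
im,d,c=grab("wrist");cv2.imwrite("pics/w3.png",im)
P=cloud(d,c);m=(P[...,2]>.01)&(P[...,2]<.03)&(np.hypot(P[...,0]-.44,P[...,1]+.03)<.08)
q=P[m];mn,mx=np.percentile(q,1,0),np.percentile(q,99,0);print(m.sum(),(mn+mx)/2,mx-mn)
print(robot.get_obs()["q"])
E
```

```text
2013 [ 0.4400355  -0.02980634  0.01682339] [0.11443531 0.11481279 0.01334872]
[-2.95542962e-01 -2.72207897e-01  2.07517298e+00  3.50869337e-04
  1.33897283e+00  8.85667944e-01]
```

View pics/w3.png

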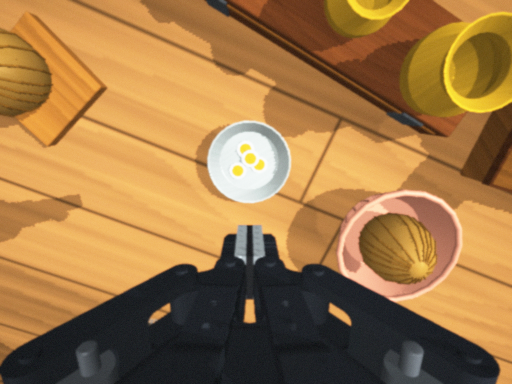

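The dish is centred near (248,161), at (0.440,-0.030), directly ahead of the fingertips. Descend 21 cm to z = 0.056.

Call:
servo_tool([
  [0,0,3,0,0,0,0],
  [0,0,7,0,0,0,0],
  [0,0,11,0,0,0,0],
  [0,0,15,0,0,0,0],
  [0,0,18,0,0,0,0],
  [0,0,20,0,0,0,0],
  [0,0,21,0,0,0,0],
  [0,0,21,0,0,0,0],
])

```text
time: 12.0
tcp_pos: [0.4436, -0.0294, 0.0557]
orientation: [[0.925, 0.38, -0.001], [0.38, -0.925, 0.001], [-0.001, -0.001, -1.0]]
contact_force: [0.2, 0.2, 0.9]
grip_width: 0.0002
grip_force: 0.0
```

Call:
servo_tool([
  [0,0,0,0,0,0,0],
  [0,0,0,0,0,0,0],
  [0,0,0,0,0,0,0],
  [0,0,0,0,0,0,0],
  [0,0,0,0,0,0,0],
  [0,0,0,0,0,0,0],
  [0,0,0,0,0,0,0],
  [0,0,0,0,0,0,0],
])

```text
time: 13.0
tcp_pos: [0.4435, -0.0296, 0.0563]
orientation: [[0.925, 0.38, -0.0], [0.38, -0.925, 0.0], [-0.0, -0.0, -1.0]]
contact_force: [0.3, -0.9, -0.7]
grip_width: 0.0002
grip_force: 0.0
```

Call:
servo_tool([
  [0,0,0,0,0,0,0],
  [0,0,0,0,0,0,0],
  [0,0,0,0,0,0,0],
  [0,0,0,0,0,0,0],
  [0,0,0,0,0,0,0],
  [0,0,0,0,0,0,0],
  [0,0,0,0,0,0,0],
  [0,0,0,0,0,0,0],
])

```text
time: 14.0
tcp_pos: [0.4436, -0.0296, 0.0563]
orientation: [[0.925, 0.38, -0.0], [0.38, -0.925, 0.0], [-0.0, -0.0, -1.0]]
contact_force: [0.8, -0.1, -0.7]
grip_width: -0.0001
grip_force: 0.0
```

```bash
python3 -c "
from bench import robot
print(robot.job_done())"
```

```text
the job is handed in; nothing more can be done
None
```

I pointed at the basket coconut, the smallest brass pot and the coin dish in that order, holding about 34 mm above each for 2 s or more, with no contact felt, and handed the job in at about 14 s while still over the dish; no verdict came back.

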